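# Start a laboratory balance's self-calibration

## Task

Get the balance ready and start its self-calibration: with the fingertips draw the sliding glass top of its weighing chamber fully shut by its grip bar, then press the two outer keys of the row of three on its front panel, both together, hold both fully down for three seconds, and let them go. Only touch, slide and press: do not pinch or force the glass top, do not press the small middle key or the round key, pick nothing up, and leave the levelled balance and the things around it where they stand.

Things in the scene. Friction and masses are not known exactly. Their poses are not given: they have to be found in the camera images.
- balance: off-white laboratory balance, 370 mm deep (x) by 220 wide (y), 5 kg, loose on rubber feet; origin at the centre of its underside; x points from its keypad end (front, nearest the robot) to the rear, y to its left. The front 110 mm is a panel sloping up (11 degrees) from 47 to 68 mm height: a row of three keys 33 mm behind the front edge, a round key apart on the left, a display behind.
- pan_top (a point): centre of the round steel pan (92 mm) in the weighing chamber. The chamber's glass walls, x = -73 to +78 mm of the balance and 160 mm wide, rise to 165 mm height; behind it stands a rear housing 160 mm high. Two side rails along x (y = +-82 mm, tops at 173 mm height) carry the sliding glass top.
- lid (a joint): how far the glass top of the weighing chamber is open: 0 m is fully shut, against its stop, 0.105 m fully open. It slides level along the balance's x, opening towards the rear (+x), and closes towards the keypad (-x). Runs stiffly (1 to 2 N) and stays where it is left.
- lid_bar (a point): centre of the aluminium grip bar standing on the front end of the glass top and moving with it: 60 mm long (balance y), 8 mm thick (x), 16 mm high. The glass's upper face lies 8 mm below this point (171 mm above the table) and reaches 135 mm behind the bar, so fingertips set down just behind it are over glass. Shut, the bar is at x = -58 mm of the balance.
- key_left (a joint): the left outer key of the row of three. Reads 0 when up and 0.005 m when fully pressed in; springs back by itself. It needs 1.2 N to start moving and 4.2 N to go fully in.
- key_left_top (a point): the centre of the top face of the left outer key, 20 mm (x) by 18 mm (y), which stands 9 mm out of the sloping panel when up (4 mm when fully in). Its z axis is the outward normal of the panel (the key travels along -z); x and y as for the balance, x running up the slope. It lies 27 mm to the left of the middle key's centre, 54 mm from the right outer key's.
- key_right (a joint): the right outer key of the row of three. Reads 0 when up and 0.005 m when fully pressed in; springs back by itself. It needs 1.2 N to start moving and 4.2 N to go fully in.
- key_right_top (a point): the centre of the top face of the right outer key, 20 mm (x) by 18 mm (y), which stands 9 mm out of the sloping panel when up (4 mm when fully in). Its z axis is the outward normal of the panel (the key travels along -z); x and y as for the balance, x running up the slope.
- key_middle (a joint): the small middle key of the row, between the outer keys. Reads 0 when up and 0.005 m when fully pressed in; springs back by itself. Not to be pressed.
- key_middle_top (a point): the centre of the top face of the middle key, 20 mm (x) by 12 mm (y), which stands 9 mm out of the sloping panel when up (4 mm when fully in). Its z axis is the outward normal of the panel (the key travels along -z); x and y as for the balance, x running up the slope.
- key_power (a joint): the round key, 16 mm across, standing apart, 51 mm to the left of the left outer key. Reads 0 when up and 0.005 m when fully pressed in; springs back by itself. Not to be pressed.
- key_power_top (a point): the centre of the top face of the round key, which stands 9 mm out of the sloping panel when up (4 mm when fully in). Its z axis is the outward normal of the panel (the key travels along -z); x and y as for the balance, x running up the slope.
- weight_200g: steel calibration weight with a knob, 31 mm across, 48 mm high, beside the balance; origin under it. Leave alone.
- weight_100g: smaller steel calibration weight, 25 mm across, 38 mm high, beside the balance; origin under it. Leave alone.
- weight_case: flat black case, 75 by 120 by 41 mm high, beside the balance; origin under it. Leave alone.
- tweezers: dark steel tweezers, 130 mm long (x), 8 mm high, lying in front of the balance; origin under their middle. Leave alone.
- sample_jar: amber glass jar with a cap, 44 mm across, 55 mm high, beside the balance; origin under it. Leave alone.
- beaker: glass beaker, 68 mm across, 85 mm high, beside the balance; origin under it. Leave alone.
- mouse: computer mouse, 105 by 62 by 36 mm high, on the right, between balance and laptop; origin under it. Leave alone.

How it is judged (in metres and radians):
On the way, in this order (a step that is already met when the one before it is completed fails the run):
1. the glass top is fully shut (within 4 mm) (value of joint lid below 0.004 m and value of joint each of key_left, key_right below 0.001 m), for 0.2 s.
2. both outer keys are fully down together (3.5 mm of 5 or more) for 2.5 s, the top still shut (value of joint each of key_left, key_right above 0.0035 m and value of joint lid below 0.004 m), for 2.5 s.
3. both keys are let go (value of joint each of key_left, key_right below 0.001 m), for 0.2 s.
At the end, for the whole second after the job is handed in: The glass top is shut to within 4 mm, all four keys are up again (within 1 mm), the balance stands within 12 mm and every other thing within 20 mm of where it was, all at rest (all of step 3 and value of joint lid below 0.004 m and value of joint each of key_middle, key_power below 0.001 m and distance of balance from where it was at the start of the episode below 0.012 m and linear speed of balance below 0.01 m/s and distance of each of weight_200g, weight_100g, weight_case, tweezers, sample_jar, beaker, mouse from where it was at the start of the episode below 0.02 m); the robot touches nothing.
It fails at once if one outer key is pressed in alone (over 4 mm while the other is in less than 1 mm) ((value of joint key_left above 0.004 m and value of joint key_right below 0.001 m) or (value of joint key_right above 0.004 m and value of joint key_left below 0.001 m)).
It fails at once if the outer keys are pressed while the glass top is still open (more than 10 mm) (value of joint lid above 0.01 m and value of joint any of key_left, key_right above 0.0035 m).
It fails at once if the middle key or the round key is pressed (2.5 mm or more) (value of joint any of key_middle, key_power above 0.0025 m).
It fails at once if the glass top is pinched or forced (more than 38 N from the fingers) (contact force between the fingers and lid above 38 N).
It fails at once if the balance is shoved or lifted (more than 12 mm), or a thing beside it is lifted, carried or knocked (more than 20 mm) (distance of balance from where it was at the start of the episode above 0.012 m or distance of any of weight_200g, weight_100g, weight_case, tweezers, sample_jar, beaker, mouse from where it was at the start of the episode above 0.02 m).
It also fails if it takes over 56 s, if anything falls off the work surface, if the arm or the gripper's body presses on something with over 40 N, if the wrist force passes 120 N, or if a joint passes its speed limit or range.

## Robot

A 7-joint arm with a two-finger parallel gripper is mounted at the origin on the work surface. World frame = base frame: x ahead of the robot, y to its left, z up, the work surface at z = 0. Lengths are in mm, angles in rad, forces in N, time in s.
With the tool pointing down it reaches from about 400 to 875 mm from the base axis. Payload 6.5 kg.
Tool frame: the origin (TCP) lies at the very end of the fingers, on their centre line; the grasp point (between the pads) lies manip.grip_depth behind it (manip.grip_depth is the distance from the TCP to the grasp point, in mm); z points along the fingers, y is the direction in which the jaws open and shut (so a half turn about z gives the same grasp; the last joint's range is limited). The gripper opens to 85 mm and grips with 20 to 120 N. Pads are 22 mm wide; open, the fingers measure 114 mm over their backs; the gripper's body (76 mm by 85 mm) begins 54 mm behind the grasp point. The pads swing forward as they close: fully open they stand 13 mm farther back than shut.
Start: joints at [1.061, 0.536, -0.004, 1.538, 0.003, 1.067, -0.071], TCP at [279.088, -587.026, 231.29] pointing down, gripper open.
Joint ranges: [-2.7, 2.7], [-0.37, 2.16], [-1.27, 1.26], [0.24, 2.4], [-1.31, 4.45], [0.19, 1.91], [-2.76, 2.76]. Speed limits (rad/s): [2.39, 2.39, 3.14, 3.14, 3.14, 3.14, 3.14].

## Interface

Orientations are given as [roll, pitch, yaw] about the fixed x, y, z axes, in that order (R = Rz(yaw) Ry(pitch) Rx(roll)).
In Python, from plant import manip gives the robot as it stands.
- The arm moves only by the shell command python3 -m jog 'ROWS' [OPENING] [FORCE]. ROWS is JSON, a list of rows, each an object with "xyz": the shift along the world's x, y, z in cm, a list of three; "turn": the turn, a rotation vector about the world's x, y, z in rad, a list of three. A call has 1 to 12 rows; each row is the pose to reach, as a shift and turn from the pose commanded when the call began; what a row does not reach only later rows make up. A row lasts 1/8 s, in which the tool goes at most 62.5 mm and 10.7 degrees, less where a joint would pass 70% of its speed; a pose out of reach is approached as far as the arm can. A call with a gripper value outside its range is refused whole. OPENING is the opening in per cent of the stroke, from 0 (shut) to 100 (fully open), set as the call begins (- or left out, the last holds). The fingers move at their own pace and stop on an object; FORCE is the grip in N (left out, the last holds). Time passes only in rows, so rows that repeat a pose let the fingers close. It gives the time, the measured TCP pose, the force and the opening at its end, in the units of the state.
- manip.state(): the state, without advancing time (a new reading comes with each control period).
- manip.camera(name): name is "scene" or "top"; returns the picture (400x640x3 uint8, blue, green, red); there is no depth.
- manip.camera_info(name): a dict with "camera_matrix" (3x3 intrinsics, pixels), "T" (4x4, takes a point from camera to world coordinates). Camera axes: x right, y up, looking along -z (the intrinsics and any distortion apply to the point x, -y, -z); pixel columns grow to the right and rows downward; lengths in mm; the calibration is good to about 2 mm. A picture is of the moment at which its call begins. camera_info takes no time and is no camera call.
- manip.hand_in(): hands the job in, once; it reports no verdict.
The state is a dict: "time_s": time; "q": joint angles; "joint_vel": joint speeds; "tau": joint torques, N m; "ee_pos": TCP position; "ee_rot": TCP orientation; "wrist_force": force on the tool from outside, world axes, zero at the start; "moment": the same for the moment, N m; "gripper_width": finger opening in mm.
Only numpy, scipy, OpenCV 4.12 (cv2) and the standard library are available. Lean on these libraries where they do the work, as an engineer would, in place of code of your own. Each camera call takes 0.05 s, during which the arm holds its last target. There are 200 camera calls.

## Working session

There is one attempt and no reset: what is moved stays moved. The work goes in short steps, Python scripts to look and compute and a shell command to move; the robot and the scene stay as the last step left them, time stands still between calls to the robot, and variables do not carry over. Pictures are saved under pics/ and viewed, about 8 in all and at most 12, crops included, and the job is handed in when it is done.

```bash
mkdir -p pics; ls; python3 - <<'E'
from plant import manip
import cv2,numpy as np
np.set_printoptions(precision=4,suppress=True)
for n in("scene","top"):
    cv2.imwrite(f"pics/{n}0.png",manip.camera(n)); i=manip.camera_info(n); print(n,i)
s=manip.state(); print(s, manip.grip_depth)
E
```

```text
pics
scene {'camera_matrix': array([[489.4902,   0.    , 320.0318],
       [  0.    , 489.4902, 199.5457],
       [  0.    ,   0.    ,   1.    ]]), 'T': array([[   0.2414,   -0.5198,    0.8194, 1508.1747],
       [   0.9703,    0.1441,   -0.1944, -266.1285],
       [  -0.017 ,    0.842 ,    0.5392,  744.8809],
       [   0.    ,    0.    ,    0.    ,    1.    ]])}
top {'camera_matrix': array([[389.8507,   0.    , 313.6347],
       [  0.    , 389.8507, 195.1389],
       [  0.    ,   0.    ,   1.    ]]), 'T': array([[   0.0252,    0.9948,   -0.0989,  467.2034],
       [  -0.9996,    0.0263,    0.01  ,  -51.2107],
       [   0.0125,    0.0986,    0.995 , 1181.544 ],
       [   0.    ,    0.    ,    0.    ,    1.    ]])}
{'time_s': 0.1, 'q': array([ 1.0608,  0.5371, -0.0044,  1.5387,  0.0026,  1.0673, -0.0712]), 'joint_vel': array([-0.0009, -0.0031,  0.0015, -0.0025, -0.0012, -0.0014,  0.    ]), 'tau': array([  0.0023, -58.4568,   1.052 , -25.9778,   0.0127,   0.0047,
         0.    ]), 'ee_pos': array([ 278.82  , -586.5334,  230.49  ]), 'ee_rot': array([-3.14  ,  0.0001,  0.4439]), 'wrist_force': array([-0.1114,  0.2014, -0.1325]), 'moment': array([-0.024 ,  0.0161,  0.0463]), 'gripper_width': 85.17464119893828} 18.700000000000003
```

View pics/scene0.png

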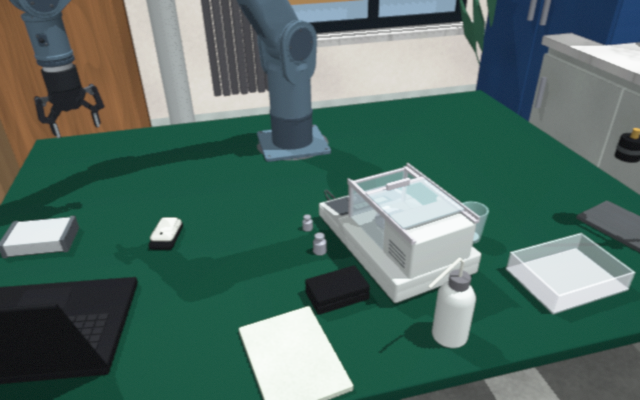

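View pics/top0.png

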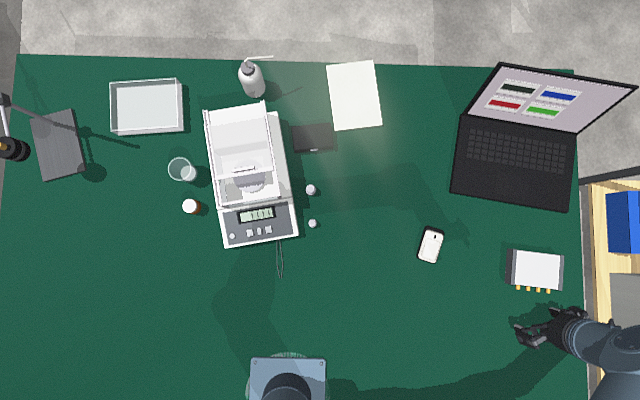

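The top view shows the balance at about (205–298, 100–248) with its keys near (250–268, 232). The scene view shows its grip bar near (398, 184). I'll enlarge both.

```bash
python3 - <<'E'
import cv2,numpy as np
a=cv2.imread("pics/top0.png")[170:255,200:305]; b=cv2.imread("pics/scene0.png")[160:260,315:485]
a=cv2.resize(a,None,fx=4,fy=4,interpolation=cv2.INTER_CUBIC)  #420x340
b=cv2.resize(b,None,fx=2.2,fy=2.2,interpolation=cv2.INTER_CUBIC) #374x220
c=np.zeros((340,800,3),np.uint8); c[:340,:420]=a; c[:220,424:424+374]=b
cv2.imwrite("pics/crop0.png",c)
E
```

```text
(no output)
```

View pics/crop0.png

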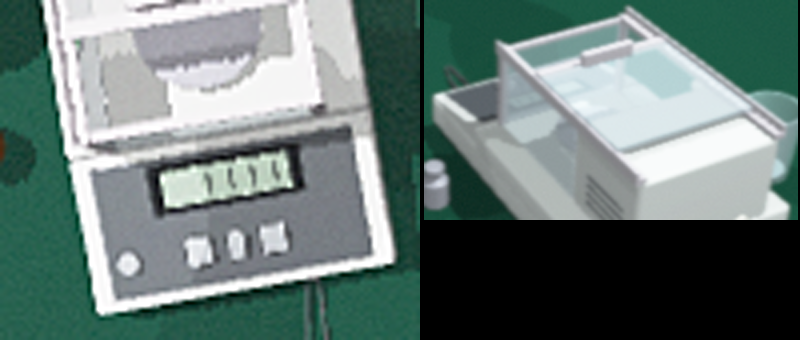

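```bash
cat > h.py <<'E'
from plant import manip
import cv2,numpy as np
np.set_printoptions(precision=1,suppress=True)
def cast(n,uv,z):
    i=manip.camera_info(n); K=i["camera_matrix"];T=i["T"]
    d=np.linalg.inv(K)@[uv[0],uv[1],1]; d=T[:3,:3]@(d*[1,-1,-1]); o=T[:3,3]
    return o+d*(z-o[2])/d[2]
def proj(n,p):
    i=manip.camera_info(n); K=i["camera_matrix"];T=i["T"]
    c=T[:3,:3].T@(np.asarray(p)-T[:3,3])*[1,-1,-1]; c=K@c; return c[:2]/c[2]
E
python3 - <<'E'
from h import *
g=cv2.cvtColor(cv2.imread("pics/top0.png"),cv2.COLOR_BGR2GRAY).astype(float)
P={}
for k,(u,v,r) in dict(left=(249.75,232.25,4),mid=(259,231.25,3),right=(268.5,229.5,4),power=(232,236,4)).items():
    u0,v0=int(round(u)),int(round(v)); w=g[v0-5:v0+6,u0-r-1:u0+r+2]
    w=np.clip(w-160,0,None); yy,xx=np.mgrid[v0-5:v0+6,u0-r-1:u0+r+2]
    c=((w*xx).sum()/w.sum(),(w*yy).sum()/w.sum()); P[k]=cast("top",c,62); print(k,np.array(c),P[k])
d=P["left"]-P["right"]; print("dist",np.linalg.norm(d),np.linalg.norm(P["power"]-P["left"]))
d=P["power"]-P["right"]; yaw=np.arctan2(-d[0],d[1]); print("yaw",np.degrees(yaw))
# front edge corners (z47) & rear/front right edge
for c in[(100,313),(397,262)]:
    print("frontcorner",cast("top",(c[0]/4+200,c[1]/4+170),45))
mid=(P["left"]+P["right"])/2; X=np.array([np.cos(yaw),np.sin(yaw),0]);Y=np.array([-X[1],X[0],0])
O=mid+X*(185-31.3); O[2]=0; print("O",O)
b=cast("scene",(398.2,184.5),182); print("bar",b,"in balance",(b-O)@X,(b-O)@Y)
for n,x in(("shut",-58),("open",47)):
    print(n,proj("scene",O+X*x+[0,0,182]),proj("top",O+X*x+[0,0,187]))
E
```

```text
left [249.  232.4] [466.8 119.1  62. ]
mid [258.7 230.6] [472.5  91.9  62. ]
right [268. 229.] [477.8  65.4  62. ]
power [230.9 236.2] [454.8 170.1  62. ]
dist 54.798573863138195 52.39586838028284
yaw 12.384431379117254
frontcorner [419.6 188.9  45. ]
frontcorner [461.5 -23.9  45. ]
O [622.4 125.2   0. ]
bar [638.9 119.8 182. ] in balance 14.951957895305332 -8.81871247466728
shut [383.8 169.5] [245.7 193.5]
open [409.9 190.2] [238.6 153.8]
```

The lid is about 70 mm open and the balance yaw is about 11.7°. I'm moving above the glass, behind the bar, with the fingers shut.

```bash
python3 -m jog '[{"xyz":[0,0,5],"turn":[0,0,0]},{"xyz":[3,6,7],"turn":[0,0,-0.03]},{"xyz":[6,11,7],"turn":[0,0,-0.06]},{"xyz":[9,16.5,7],"turn":[0,0,-0.09]},{"xyz":[12,22,7],"turn":[0,0,-0.12]},{"xyz":[15,27.5,7],"turn":[0,0,-0.15]},{"xyz":[18,33,7],"turn":[0,0,-0.18]},{"xyz":[21,38.5,7],"turn":[0,0,-0.21]},{"xyz":[24,44,7],"turn":[0,0,-0.24]},{"xyz":[27,49.5,7],"turn":[0,0,-0.24]},{"xyz":[30,55,7],"turn":[0,0,-0.24]},{"xyz":[33,60,7],"turn":[0,0,-0.24]}]' 0 20
python3 -c "
from h import *
print(manip.state())"
```

```text
time_s: 1.6
ee_pos: [609.6, 14.6, 301.0]
ee_rot: [3.141, 0.001, 0.204]
wrist_force: [1.0, -0.7, -0.1]
gripper_width: -0.1
{'time_s': 1.6, 'q': array([ 0.1,  0.4, -0.3,  1.6,  0.1,  1.2, -1.6]), 'joint_vel': array([-0.7,  0.5, -0.1, -0.7,  0.2,  0.2, -0.8]), 'tau': array([  2.5, -56.4,  -3.3, -24.2,  -0.4,  -0.1,   1. ]), 'ee_pos': array([609.6,  14.6, 301. ]), 'ee_rot': array([3.1, 0. , 0.2]), 'wrist_force': array([ 1. , -0.7, -0.1]), 'moment': array([-0. , -0.1,  0. ]), 'gripper_width': -0.10655660275179087}
```

```bash
python3 -m jog '[{"xyz":[3,5.5,0],"turn":[0,0,0]},{"xyz":[6,11.3,0],"turn":[0,0,0]},{"xyz":[6,11.3,-4],"turn":[0,0,0]},{"xyz":[6,11.3,-8],"turn":[0,0,0]},{"xyz":[6,11.3,-8],"turn":[0,0,0]},{"xyz":[6,11.3,-8],"turn":[0,0,0]}]'
python3 - <<'E'
from h import *
t=manip.camera("top"); s=manip.camera("scene")
p=manip.state()["ee_pos"]; print(p,proj("top",p),proj("scene",p))
cv2.imwrite("pics/t1.png",t);cv2.imwrite("pics/s1.png",s)
a=cv2.resize(s[120:250,330:480],None,fx=4,fy=4,interpolation=cv2.INTER_CUBIC)
cv2.imwrite("pics/crop1.png",a)
E
```

```text
time_s: 2.35
ee_pos: [669.8, 125.9, 222.8]
ee_rot: [-3.142, -0.002, 0.203]
wrist_force: [0.1, -0.2, 0.6]
gripper_width: 0.3
[670.3 126.1 223.7] [239.7 150.1] [407.8 174.6]
```

View pics/crop1.png

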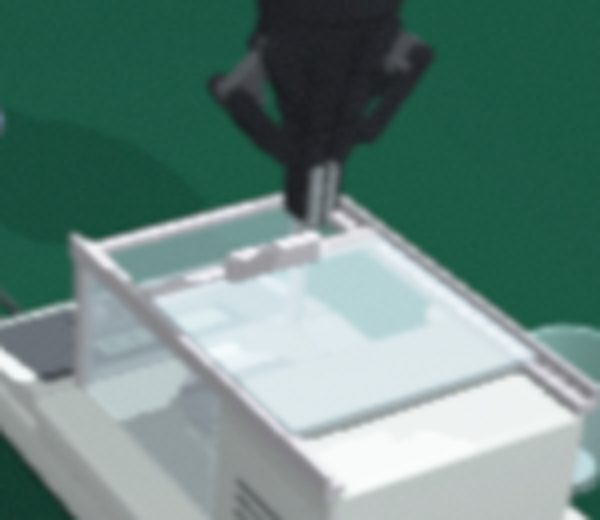

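The bar is at about scene (398, 184) and the fingertips project to (408, 175), which matches the prediction. They are behind the bar and roughly centred on it, so I'll descend to just above the glass.

```bash
python3 -m jog '[{"xyz":[0,0,-2],"turn":[0,0,0]},{"xyz":[0,0,-3.5],"turn":[0,0,0]},{"xyz":[0,0,-4],"turn":[0,0,0]},{"xyz":[0,0,-4.4],"turn":[0,0,0]},{"xyz":[0,0,-4.4],"turn":[0,0,0]}]'
python3 -m jog '[{"xyz":[-0.5,-0.1,0],"turn":[0,0,0]},{"xyz":[-1,-0.2,0],"turn":[0,0,0]},{"xyz":[-1.5,-0.3,0],"turn":[0,0,0]},{"xyz":[-2,-0.4,0],"turn":[0,0,0]},{"xyz":[-2.5,-0.5,0],"turn":[0,0,0]},{"xyz":[-3,-0.6,0],"turn":[0,0,0]}]'
python3 - <<'E'
from h import *
s=manip.camera("scene"); t=manip.camera("top")
p=manip.state()["ee_pos"]; print(p,proj("top",p),proj("scene",p))
a=cv2.resize(s[120:250,330:480],None,fx=4,fy=4,interpolation=cv2.INTER_CUBIC)
cv2.imwrite("pics/crop2.png",a)
E
```

```text
time_s: 3.08
ee_pos: [669.1, 126.0, 177.2]
ee_rot: [-3.142, 0.0, 0.204]
wrist_force: [0.1, -0.9, -0.9]
gripper_width: 0.2
time_s: 3.82
ee_pos: [639.1, 119.9, 177.4]
ee_rot: [-3.142, -0.001, 0.204]
wrist_force: [1.7, -0.1, -0.1]
gripper_width: -0.5
[638.6 119.8 177.4] [244.8 165.9] [398.  186.2]
```

View pics/crop2.png

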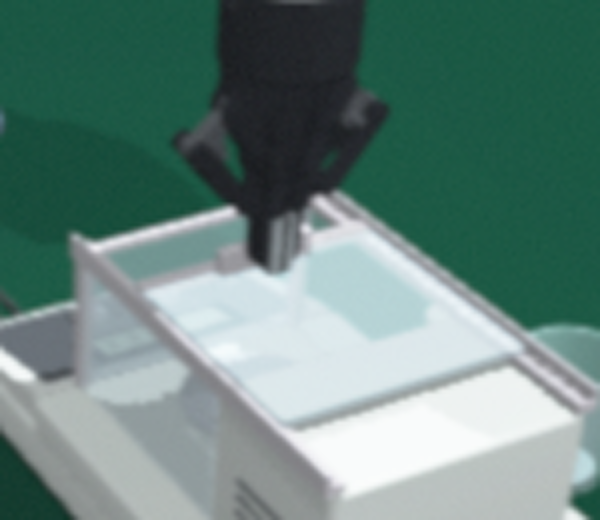

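The bar has moved with the fingertips (bar at about scene (392, 182), force 1.7 N). I'll continue, easing off towards the stop.

```bash
python3 -m jog '[{"xyz":[-0.5,-0.1,0],"turn":[0,0,0]},{"xyz":[-1,-0.2,0],"turn":[0,0,0]},{"xyz":[-1.5,-0.3,0],"turn":[0,0,0]},{"xyz":[-2,-0.4,0],"turn":[0,0,0]},{"xyz":[-2.5,-0.5,0],"turn":[0,0,0]},{"xyz":[-3,-0.6,0],"turn":[0,0,0]},{"xyz":[-3.5,-0.7,0],"turn":[0,0,0]},{"xyz":[-4,-0.8,0],"turn":[0,0,0]},{"xyz":[-4.3,-0.9,0],"turn":[0,0,0]},{"xyz":[-4.6,-1,0],"turn":[0,0,0]}]'
python3 -m jog '[{"xyz":[-0.1,0,0],"turn":[0,0,0]},{"xyz":[-0.2,0,0],"turn":[0,0,0]},{"xyz":[-0.3,-0.1,0],"turn":[0,0,0]},{"xyz":[-0.4,-0.1,0],"turn":[0,0,0]}]'
python3 -m jog '[{"xyz":[-0.1,0,0],"turn":[0,0,0]},{"xyz":[-0.2,0,0],"turn":[0,0,0]},{"xyz":[-0.3,-0.1,0],"turn":[0,0,0]}]'
```

```text
time_s: 5.18
ee_pos: [592.8, 110.4, 177.3]
ee_rot: [-3.141, -0.0, 0.204]
wrist_force: [1.4, 0.9, -0.5]
gripper_width: 0.3
time_s: 5.68
ee_pos: [589.1, 108.8, 177.2]
ee_rot: [3.141, 0.0, 0.204]
wrist_force: [0.9, 0.1, 0.3]
gripper_width: -0.0
time_s: 6.05
ee_pos: [585.9, 108.2, 177.3]
ee_rot: [-3.141, 0.0, 0.204]
wrist_force: [0.9, 1.1, 0.2]
gripper_width: -0.0
```

```bash
for i in 1 2 3 4 5 6; do :; done
python3 -m jog '[{"xyz":[-0.1,0,0],"turn":[0,0,0]},{"xyz":[-0.2,0,0],"turn":[0,0,0]}]'
python3 -m jog '[{"xyz":[-0.1,0,0],"turn":[0,0,0]},{"xyz":[-0.2,0,0],"turn":[0,0,0]}]'
python3 -m jog '[{"xyz":[-0.1,0,0],"turn":[0,0,0]},{"xyz":[-0.2,-0.1,0],"turn":[0,0,0]}]'
```

```text
time_s: 6.3
ee_pos: [584.0, 107.8, 177.3]
ee_rot: [3.141, 0.0, 0.204]
wrist_force: [2.2, -0.0, -1.0]
gripper_width: 0.2
time_s: 6.55
ee_pos: [582.2, 107.7, 177.3]
ee_rot: [3.141, -0.0, 0.204]
wrist_force: [3.6, -0.3, -2.1]
gripper_width: -0.2
time_s: 6.8
ee_pos: [582.2, 107.6, 177.5]
ee_rot: [-3.141, -0.005, 0.204]
wrist_force: [10.5, 2.1, -8.6]
gripper_width: 0.2
```

The stop is reached at x = 582 (580 expected), with force 10 N. I'll back off, lift and look to confirm.

```bash
python3 -m jog '[{"xyz":[0.5,0.2,0],"turn":[0,0,0]},{"xyz":[0.8,0.2,1],"turn":[0,0,0]},{"xyz":[0.8,0.2,5],"turn":[0,0,0]},{"xyz":[0.8,0.2,10],"turn":[0,0,0]},{"xyz":[0.8,0.2,12],"turn":[0,0,0]},{"xyz":[0.8,0.2,12],"turn":[0,0,0]}]' 45
python3 - <<'E'
from h import *
s=manip.camera("scene"); t=manip.camera("top")
cv2.imwrite("pics/t3.png",t)
a=cv2.resize(s[120:250,330:480],None,fx=2.6,fy=2.6,interpolation=cv2.INTER_CUBIC)
b=cv2.resize(t[170:255,200:305],None,fx=3.8,fy=3.8,interpolation=cv2.INTER_CUBIC)
c=np.zeros((340,800,3),np.uint8); c[:a.shape[0],:a.shape[1]]=a; c[:b.shape[0],400:400+b.shape[1]]=b[:,:400]
cv2.imwrite("pics/crop3.png",c)
E
```

```text
time_s: 7.55
ee_pos: [588.8, 109.4, 299.4]
ee_rot: [-3.141, -0.003, 0.204]
wrist_force: [-0.1, -1.1, -0.4]
gripper_width: 38.5
```

View pics/crop3.png

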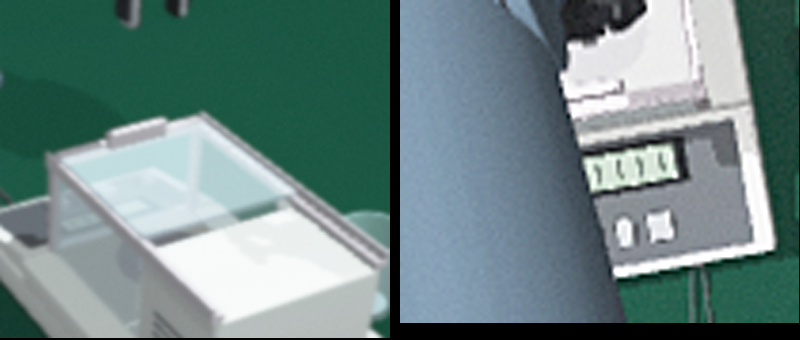

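The glass top is shut: the bar is at scene (383, 170), predicted (384, 169.5). Keypad unmoved. Next I'll hover above the outer keys with the tool tilted along the panel normal.

```bash
python3 -m jog '[{"xyz":[-4,-0.6,0],"turn":[0,0,0]},{"xyz":[-8,-1.2,0],"turn":[0.013,-0.063,0]},{"xyz":[-12,-1.8,-1],"turn":[0.026,-0.125,0]},{"xyz":[-13.2,-2.1,-6],"turn":[0.039,-0.188,0]},{"xyz":[-13.2,-2.1,-11],"turn":[0.039,-0.188,0]},{"xyz":[-13.2,-2.1,-15.5],"turn":[0.039,-0.188,0]},{"xyz":[-13.2,-2.1,-15.5],"turn":[0.039,-0.188,0]},{"xyz":[-13.2,-2.1,-15.5],"turn":[0.039,-0.188,0]}]'
python3 - <<'E'
from h import *
from scipy.spatial.transform import Rotation as Ro
s=manip.camera("scene"); t=manip.camera("top"); st=manip.state()
R=Ro.from_euler("xyz",st["ee_rot"]).as_matrix(); print(R,st["ee_pos"])
X=np.array([.979,.204,0]);Y=np.array([-.204,.979,0]);N=-.191*X+[0,0,.982]
mid=np.array([472.3,92.2,62.]); e=st["ee_pos"]-mid
print("off: along slope",e@np.cross(Y,N),"lat",e@Y,"normal",e@N)
a=cv2.resize(s[120:230,310:430],None,fx=3.2,fy=3.2,interpolation=cv2.INTER_CUBIC)
b=cv2.resize(t[170:255,200:305],None,fx=3.8,fy=3.8,interpolation=cv2.INTER_CUBIC)
c=np.zeros((360,800,3),np.uint8); c[:a.shape[0],:a.shape[1]]=a; c[:b.shape[0],400:400+b.shape[1]]=b[:,:400]
cv2.imwrite("pics/crop4.png",c)
E
```

```text
time_s: 8.65
ee_pos: [456.5, 88.2, 143.1]
ee_rot: [-3.141, -0.192, 0.204]
wrist_force: [0.7, 0.2, 0.4]
gripper_width: 38.4
[[ 1.   0.2  0.2]
 [ 0.2 -1.   0. ]
 [ 0.2 -0.  -1. ]] [457.4  88.3 143.9]
off: along slope 0.4915089297697684 lat -0.7974697261954571 normal 83.39971440065398
```

View pics/crop4.png

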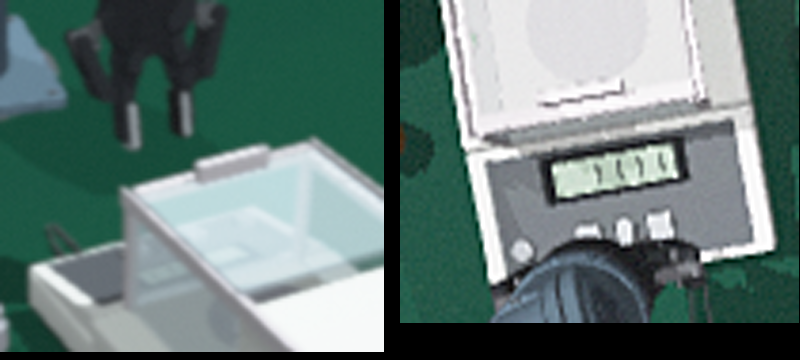

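The fingertips hover in front of and above the keys, at 0.5 mm along the slope, −0.8 mm lateral and 83 mm along the normal. I'm descending along the panel normal.

```bash
python3 -m jog '[{"xyz":[0.56,0.14,-2.95],"turn":[0,0,0]},{"xyz":[0.94,0.25,-4.9],"turn":[0,0,0]},{"xyz":[1.22,0.31,-6.4],"turn":[0,0,0]},{"xyz":[1.37,0.34,-7.2],"turn":[0,0,0]},{"xyz":[1.37,0.34,-7.2],"turn":[0,0,0]}]'
python3 -m jog '[{"xyz":[0.06,0.01,-0.3],"turn":[0,0,0]},{"xyz":[0.11,0.02,-0.6],"turn":[0,0,0]},{"xyz":[0.11,0.02,-0.6],"turn":[0,0,0]}]'
python3 -m jog '[{"xyz":[0.04,0.01,-0.2],"turn":[0,0,0]},{"xyz":[0.07,0.02,-0.4],"turn":[0,0,0]},{"xyz":[0.07,0.02,-0.4],"turn":[0,0,0]}]'
```

```text
time_s: 9.38
ee_pos: [469.9, 91.4, 70.4]
ee_rot: [-3.142, -0.192, 0.204]
wrist_force: [-0.4, -0.8, 0.2]
gripper_width: 38.4
time_s: 9.75
ee_pos: [470.9, 91.5, 64.3]
ee_rot: [-3.142, -0.192, 0.204]
wrist_force: [-0.0, -0.3, 0.5]
gripper_width: 38.3
time_s: 10.12
ee_pos: [471.7, 91.8, 60.3]
ee_rot: [-3.142, -0.192, 0.204]
wrist_force: [-0.6, -0.7, 3.0]
gripper_width: 38.1
```

```bash
python3 -m jog '[{"xyz":[0.02,0,-0.1],"turn":[0,0,0]},{"xyz":[0.04,0.01,-0.2],"turn":[0,0,0]}]'
python3 -m jog '[{"xyz":[0.02,0,-0.1],"turn":[0,0,0]},{"xyz":[0.04,0.01,-0.2],"turn":[0,0,0]}]'
python3 -m jog '[{"xyz":[0.02,0,-0.1],"turn":[0,0,0]},{"xyz":[0.03,0.01,-0.15],"turn":[0,0,0]}]'
python3 -c "
from h import *
print(manip.state()['wrist_force'],manip.state()['moment'])"
```

```text
time_s: 10.38
ee_pos: [472.1, 91.8, 58.4]
ee_rot: [-3.142, -0.192, 0.204]
wrist_force: [-1.9, -1.5, 4.7]
gripper_width: 38.4
time_s: 10.62
ee_pos: [472.4, 91.9, 56.4]
ee_rot: [-3.142, -0.192, 0.204]
wrist_force: [-2.2, -0.6, 7.0]
gripper_width: 38.9
time_s: 10.88
ee_pos: [472.6, 92.0, 55.5]
ee_rot: [3.141, -0.192, 0.204]
wrist_force: [-8.1, -1.5, 25.3]
gripper_width: 38.5
[-8.1 -1.5 25.3] [-0.2  1.   0. ]
```

The force slope matched two keys, and both are now bottomed (25 N). I'll hold about 3.2 s and then release along the normal.

```bash
python3 -m jog '[{"xyz":[0,0,0],"turn":[0,0,0]},{"xyz":[0,0,0],"turn":[0,0,0]},{"xyz":[0,0,0],"turn":[0,0,0]},{"xyz":[0,0,0],"turn":[0,0,0]},{"xyz":[0,0,0],"turn":[0,0,0]},{"xyz":[0,0,0],"turn":[0,0,0]},{"xyz":[0,0,0],"turn":[0,0,0]},{"xyz":[0,0,0],"turn":[0,0,0]},{"xyz":[0,0,0],"turn":[0,0,0]},{"xyz":[0,0,0],"turn":[0,0,0]},{"xyz":[0,0,0],"turn":[0,0,0]},{"xyz":[0,0,0],"turn":[0,0,0]}]'
python3 -c "
from h import *
s=manip.camera('scene');t=manip.camera('top')
cv2.imwrite('pics/s5.png',s);cv2.imwrite('pics/t5.png',t)"
python3 -m jog '[{"xyz":[0,0,0],"turn":[0,0,0]},{"xyz":[0,0,0],"turn":[0,0,0]},{"xyz":[0,0,0],"turn":[0,0,0]},{"xyz":[0,0,0],"turn":[0,0,0]},{"xyz":[0,0,0],"turn":[0,0,0]},{"xyz":[0,0,0],"turn":[0,0,0]},{"xyz":[0,0,0],"turn":[0,0,0]},{"xyz":[0,0,0],"turn":[0,0,0]},{"xyz":[0,0,0],"turn":[0,0,0]},{"xyz":[0,0,0],"turn":[0,0,0]},{"xyz":[0,0,0],"turn":[0,0,0]},{"xyz":[0,0,0],"turn":[0,0,0]}]'
python3 -m jog '[{"xyz":[-0.06,-0.01,0.3],"turn":[0,0,0]},{"xyz":[-0.11,-0.02,0.6],"turn":[0,0,0]},{"xyz":[-0.19,-0.04,1],"turn":[0,0,0]},{"xyz":[-0.57,-0.12,3],"turn":[0,0,0]},{"xyz":[-1.3,-0.3,7],"turn":[0,0,0]},{"xyz":[-2,-0.4,11],"turn":[0,0,0]},{"xyz":[-3,-3,16],"turn":[0,0,0]},{"xyz":[-4,-9,20],"turn":[0,0,0]},{"xyz":[-4,-15,22],"turn":[0,0,0]},{"xyz":[-4,-21,22],"turn":[0,0,0]},{"xyz":[-4,-27,22],"turn":[0,0,0]},{"xyz":[-4,-30,22],"turn":[0,0,0]}]'
python3 - <<'E'
from h import *
s=manip.camera("scene"); t=manip.camera("top")
cv2.imwrite("pics/t6.png",t)
a=cv2.resize(s[140:260,290:430],None,fx=2.8,fy=2.8,interpolation=cv2.INTER_CUBIC)
b=cv2.resize(t[90:255,180:330],None,fx=2.6,fy=2.6,interpolation=cv2.INTER_CUBIC)
c=np.zeros((430,800,3),np.uint8); c[:a.shape[0],:a.shape[1]]=a; c[:b.shape[0],400:400+b.shape[1]]=b
cv2.imwrite("pics/crop6.png",c)
E
```

```text
time_s: 12.38
ee_pos: [472.6, 92.0, 55.6]
ee_rot: [3.141, -0.192, 0.204]
wrist_force: [-6.3, -2.2, 20.2]
gripper_width: 38.6
time_s: 13.98
ee_pos: [472.6, 91.9, 55.6]
ee_rot: [3.141, -0.192, 0.204]
wrist_force: [-8.1, -0.7, 19.5]
gripper_width: 38.3
time_s: 15.48
ee_pos: [431.9, -211.2, 274.8]
ee_rot: [3.141, -0.192, 0.2]
wrist_force: [0.0, 0.4, 0.9]
gripper_width: 38.9
```

View pics/crop6.png

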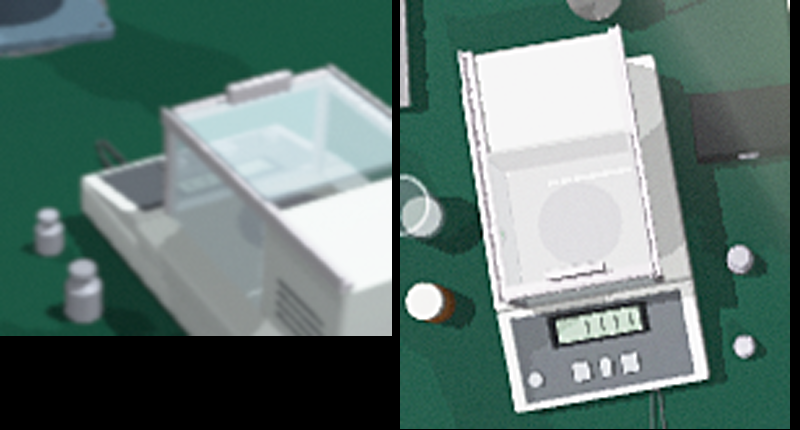

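The glass top is shut and all four keys are back in place (left (249.6, 233) in full-picture pixels, as before). The balance and its neighbours look unmoved. I'll let the arm settle, then hand in.

```bash
python3 -m jog '[{"xyz":[0,0,0],"turn":[0,0,0]},{"xyz":[0,0,0],"turn":[0,0,0]},{"xyz":[0,0,0],"turn":[0,0,0]},{"xyz":[0,0,0],"turn":[0,0,0]}]'
python3 - <<'E'
from h import *
a=cv2.imread("pics/top0.png")[200:255,200:330];b=cv2.imread("pics/t6.png")[200:255,200:330]
f=lambda i:cv2.cvtColor(i,cv2.COLOR_BGR2GRAY).astype(np.float32)
print("keypad shift px",cv2.phaseCorrelate(f(a),f(b)))
print(manip.hand_in())
E
```

```text
time_s: 16.08
ee_pos: [432.8, -207.4, 274.8]
ee_rot: [-3.141, -0.192, 0.205]
wrist_force: [-0.5, -1.1, -0.2]
gripper_width: 38.2
keypad shift px ((0.525408831861327, 0.014468508234894983), 0.9585948977058316)
the job is handed in; nothing more can be done
None
```

The glass top is shut and the calibration keys were pressed, held and released. The job was handed in at about 16 s of the 56 s allowed; `hand_in()` gives no verdict.

- **Glass top:** I drew it shut from about 73 mm open with the closed fingertips behind the grip bar. It took 1–2 N on the way, with about 10 N read when it met the stop. The camera then showed the bar within about 1 pixel of its expected shut position.
- **Keys:** I set the opened fingertips on the two outer keys and pressed along the panel's normal. The force rose from 3 to 7 N and then jumped to 25 N, which fits both keys going down together and reaching their stops. I held them down for about 3.1 s at 20–25 N, then let go.
- **Last checks:** Wrist force was back near zero, the pictures showed the top still shut and all four keys in their original places, and the things around the balance looked unmoved.
- **Balance shift:** The keypad picture shifted 0.5 pixel (about 1.5 mm), well inside the 12 mm limit.
- **Not measured:** I had no direct reading of how far each key went in. That both were fully down is inferred from the forces.

No check failed or disagreed. I viewed 8 pictures.

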